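Lock the red paper-board clamp with the T-key

TASK

Take the T-key out of its wooden pot, lower it all the way down the shaft of the red clamp so that its socket sits over the square stem, and turn it clockwise (seen from above) until it stops, so that the clamp's arm swings over the paper board. Leave the key standing in the red shaft and let go of it; leave the blue clamp open, and touch the red clamp with nothing but the key.

Things in the scene. Friction and masses are not known exactly. Their poses are not given: they have to be found in the camera images.
- key_grip (a point): Centre of the T-key's yellow bar (100 long x, 16 thick y: grip here, 26 high). Loose, 0.2 kg, upright in a fixed dark wooden pot 60 mm tall; z up the key. Below, a 14 mm rod and a steel square socket, 30 mm outside, 22 inside, 36 deep, sides parallel to x and y; its open mouth is 175 mm below this point, 8 mm above the table at first (raise 55 to leave the pot).
- red_clamp: Red upright tube fixed to the table, paper board on its +x side. Origin on the table, on the shaft's axis. Mouth 130 mm up: funnel 76 mm wide inside, narrowing over 22 mm to a 50 mm bore; rim 84 mm outside. In it a brass stem, 18 mm square, tapered tip 60 mm above the table, hub at 26 mm, where the key's mouth comes to rest (then its bar's centre is 201 mm up).
- red_dog (a joint): Turn of the red clamp's stem and low steel arm (85 mm, red button at its end), rad, growing clockwise from above. 0: open, arm beside the board, stem's sides parallel to the clamp's x and y. Stem yaw = clamp yaw minus this. 1.05: stop, locked, arm over the board. Friction 0.1 N m, stays. Socket fits at any quarter turn, 2 mm and 14 degrees of play each way.
- blue_dog (a joint): The same turn, rad, for the blue clamp, which is alike but for its blue tube and blue button; near 0, open. It is to stay open.
Things that resemble listed ones, but are neither listed nor needed, are in the scene too. What is shaped like the part that bears key_grip but pink is not meant.

How it is judged:
On the way, in this order (a step that is already met when the one before it is completed fails the run):
1. the key is all the way down the red shaft, on the stem, with the clamp still open (horizontal distance between key_grip and red_clamp below 0.025 m and height (world z) of key_grip below 0.212 m and angle between key_grip's own z axis and vertical below 0.17 rad and value of joint red_dog below 0.6 rad), for 0.1 s.
2. the stem is turned clockwise to its stop with the key in place (value of joint red_dog above 0.85 rad and horizontal distance between key_grip and red_clamp below 0.025 m and height (world z) of key_grip below 0.214 m), for 0.1 s.
At the end, for the whole second after the job is handed in: The red clamp's stem is turned to within about 11 degrees of its stop (joint above 0.85), the key stands released in the red shaft (handle centre within 30 mm of the shaft's axis, below 214 mm, within 10 degrees of upright), and the blue clamp is still open (joint below 0.4) (value of joint red_dog above 0.85 rad and value of joint blue_dog below 0.4 rad and horizontal distance between key_grip and red_clamp below 0.03 m and height (world z) of key_grip below 0.214 m and angle between key_grip's own z axis and vertical below 0.17 rad); the robot touches nothing.
It fails at once if the blue clamp is turned (value of joint blue_dog above 0.4 rad).
It fails at once if the robot itself pushes on the red clamp instead of using the key (contact force between the arm and red_clamp above 3 N).
It fails at once if the fingers push on the red clamp instead of using the key (contact force between the fingers and red_clamp above 3 N).
It also fails if it takes over 48 s, if anything falls off the work surface, if the arm or the gripper's body presses on something with over 40 N, if the wrist force passes 120 N, or if a joint passes its speed limit or range.

ROBOT

A 6-joint arm with a two-finger parallel gripper is mounted at the origin on the work surface. World frame = base frame: x ahead of the robot, y to its left, z up, the work surface at z = 0. Lengths are in m, angles in rad, forces in N, time in s.
With the tool pointing down it reaches from about 0.35 to 0.875 m from the base axis. Payload 15.5 kg.
Tool frame: the origin (TCP) lies midway between the tips of the shut fingers; the grasp point (between the pads) lies 19 mm behind it (arm.grip_depth is the x of the grasp point in the tool frame, in m); x points along the fingers, z is the direction in which the jaws open and shut, and the axes are right-handed (so a half turn about x gives the same grasp; the last joint's range is limited). The gripper opens to 85 mm and grips with 20 to 120 N. Pads are 22 mm wide; open, the fingers measure 114 mm over their backs; the gripper's body (76 mm by 85 mm) begins 54 mm behind the grasp point. The pads swing forward as they close: fully open they stand 13 mm farther back than shut.
Start: joints at [-1.407, 0.494, 1.345, -0, 1.302, -0.096], TCP at [0.16, -0.604, 0.192] pointing down, gripper open.
Joint ranges: [-2.91, 2.91], [-0.82, 2.16], [0.22, 2.67], [-1.22, 4.37], [0.12, 2.79], [-3.08, 3.08]. Speed limits (rad/s): [1.89, 1.89, 2.57, 3.01, 3.01, 3.01].

INTERFACE

Orientations are given as a unit quaternion [x, y, z, w].
In Python, from bench import sensors, vision, ticket, arm gives the robot as it stands.
- The arm moves only by the shell command python3 -m crank 'ROWS' [FORCE]. ROWS is JSON, one flat list of numbers, 5 for each row, row after row: the shift along the world's x, y, z in units of 20 cm (1.0 is 20 cm), then the turn about the world's z in units of pi rad (1.0 is pi rad), then the gripper's target within -1 to 1 (fully open at 1, half-way at 0, shut at -1). A call has 1 to 10 rows; each row is the pose to reach, as a shift and turn from the pose commanded when the call began, turning the shorter way round; what a row does not reach only later rows make up. A row lasts 1/10 s, in which the tool goes at most 50 mm and 8.59 degrees, less where a joint would pass 70% of its speed; a pose out of reach is approached as far as the arm can. A call with a number of a shift or a turn outside -1 to 1 is refused whole. A call with a gripper value outside its range is refused whole. The fingers move at their own pace and stop on an object; FORCE is the grip in N (left out, the last holds). Time passes only in rows, so rows that repeat a pose let the fingers close. It gives the time, the measured TCP pose, the force and the opening at its end, in the units of the state.
- sensors.sense(): the state, without advancing time (a new reading comes with each control period).
- vision.get_image(name): name is "side" or "top"; returns the picture (400x640x3 uint8, red, green, blue); there is no depth.
- vision.camera_params(name): a dict with "fov_y" (degrees; the focal length in pixels is half the picture's height over the tangent of half this angle, whatever the lens; pixels are square), "cx", "cy" (the principal point, pixels), "k1" (the pictures are not rectified: a ray, as slopes to the right and down, at radius r is drawn at 1 + k1 r^2 times it, then the intrinsics apply), "xyz" and "attitude" of the camera in the world. Camera axes: x right, y down, z forward; pixel columns grow to the right and rows downward; lengths in m; the calibration is good to about 2 mm. A picture is of the moment at which its call begins. camera_params takes no time and is no camera call.
- ticket.close_job(): hands the job in, once; it reports no verdict.
The state is a dict: "clock": time; "qpos": joint angles; "joint_velocities": joint speeds; "effort": joint torques, N m; "tool_pos": TCP position; "tool_rot": TCP orientation; "ft_force": force on the tool from outside, world axes, zero at the start; "torque": the same for the moment, N m; "width": finger opening in m.
Only numpy, scipy, OpenCV 4.12 (cv2) and the standard library are available. Lean on these libraries where they do the work, as an engineer would, in place of code of your own. Each camera call takes 0.05 s, during which the arm holds its last target.

## Working session

There is one attempt and no reset: what is moved stays moved. The work goes in short steps, Python scripts to look and compute and a shell command to move; the robot and the scene stay as the last step left them, time stands still between calls to the robot, and variables do not carry over. Pictures are saved under pics/ and viewed, and the job is handed in when it is done.

```bash
mkdir -p pics; ls
python3 - <<'E'
from bench import sensors, vision, ticket, arm
import cv2
for n in ("side","top"):
    im=vision.get_image(n); cv2.imwrite(f"pics/{n}0.png",im[:,:,::-1]); print(n,vision.camera_params(n))
print(sensors.sense(), arm.grip_depth)
E
```

```text
pics
side {'fov_y': 53.300181875177735, 'cx': 316.55762713279637, 'cy': 193.10901750482307, 'k1': 0.017617032707878292, 'xyz': array([0.44375053, 0.48999225, 0.6817005 ]), 'attitude': array([-0.06724435,  0.92691691, -0.36737538,  0.0365864 ])}
top {'fov_y': 50.34405178051476, 'cx': 319.56810810792325, 'cy': 192.7364488884456, 'k1': -0.052356881344725256, 'xyz': array([0.46022938, 0.00801836, 1.0759594 ]), 'attitude': array([ 0.70719942, -0.70628272,  0.02991037, -0.0117926 ])}
{'clock': 0.1, 'qpos': array([-1.40745531e+00,  4.94109391e-01,  1.34607298e+00,  3.83678207e-05,
        1.30250661e+00, -9.55105576e-02]), 'joint_velocities': array([ 0.00093189,  0.00023167, -0.00046232,  0.00065615,  0.00031452,
        0.00074223]), 'effort': array([-1.59206065e-04, -8.83594036e+01, -3.84561503e+01, -1.71233851e-04,
        5.30437523e-03, -1.47894603e-07]), 'tool_pos': array([ 0.15993135, -0.60380858,  0.19146587]), 'tool_rot': array([ 0.43156268,  0.56062247, -0.43101431,  0.56007389]), 'ft_force': array([-0.16554557,  0.33339339,  0.2269446 ]), 'torque': array([-0.00550698, -0.05536231,  0.01403087]), 'width': 0.08539072275021563} -0.0187
```

View pics/side0.png

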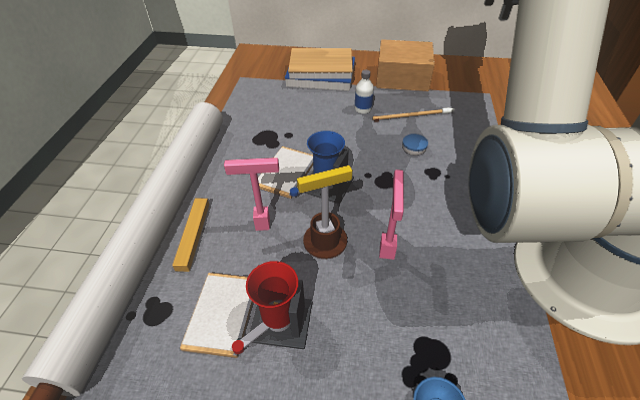

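View pics/top0.png

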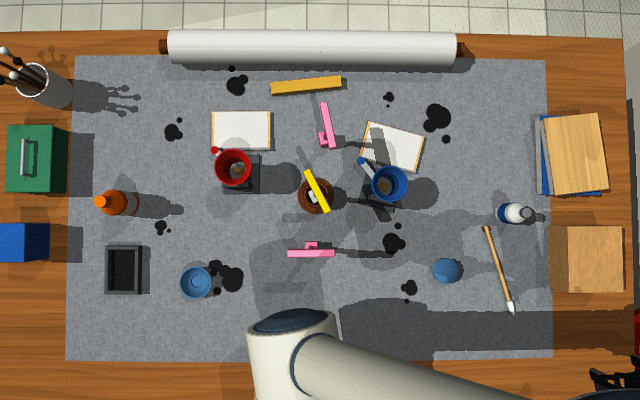

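```bash
cat > h.py <<'E'
import numpy as np, cv2
from scipy.spatial.transform import Rotation as R
from bench import sensors, vision
def K(p):
    f=200/np.tan(np.radians(p['fov_y'])/2); return f
def ray(n,uv):
    p=vision.camera_params(n); f=K(p)
    d=(np.atleast_2d(uv).astype(float)-[p['cx'],p['cy']])/f
    s=d.copy()
    for _ in range(20): s=d/(1+p['k1']*(s**2).sum(1,keepdims=True))
    v=np.c_[s,np.ones(len(s))]; v/=np.linalg.norm(v,axis=1,keepdims=True)
    return np.array(p['xyz']),R.from_quat(p['attitude']).apply(v)
def plane(n,uv,z):
    o,v=ray(n,uv); return o+v*((z-o[2])/v[:,2:3])
def proj(n,P):
    p=vision.camera_params(n); c=R.from_quat(p['attitude']).inv().apply(np.atleast_2d(P)-p['xyz'])
    s=c[:,:2]/c[:,2:]; s=s*(1+p['k1']*(s**2).sum(1,keepdims=True)); return s*K(p)+[p['cx'],p['cy']]
def tri(a,b):
    (o1,v1),(o2,v2)=ray('top',a),ray('side',b); v1=v1[0];v2=v2[0]
    t=np.linalg.lstsq(np.c_[v1,-v2],o2-o1,rcond=None)[0]
    A=o1+t[0]*v1;B=o2+t[1]*v2; return (A+B)/2,np.linalg.norm(A-B)
def mask(im,lo,hi,roi):
    h=cv2.cvtColor(im,cv2.COLOR_RGB2HSV); m=cv2.inRange(h,lo,hi)
    r=np.zeros_like(m); x0,y0,x1,y1=roi; r[y0:y1,x0:x1]=m[y0:y1,x0:x1]
    n,l,s,c=cv2.connectedComponentsWithStats(r); i=1+np.argmax(s[1:,4]); return (l==i).astype(np.uint8)*255
def circ(P):
    A=np.c_[2*P[:,:2],np.ones(len(P))]; s=np.linalg.lstsq(A,(P[:,:2]**2).sum(1),rcond=None)[0]
    return s[:2],np.sqrt(s[2]+s[0]**2+s[1]**2)
E
python3 - <<'E'
from h import *
T=cv2.imread('pics/top0.png')[:,:,::-1].copy();S=cv2.imread('pics/side0.png')[:,:,::-1].copy()
mk={}
for n,im,roi in(('top',T,(290,150,345,225)),('side',S,(285,155,365,205))):
    m=mask(im,(22,130,90),(34,255,255),roi); r=cv2.minAreaRect(cv2.findNonZero(m)); mk[n]=r
    b=cv2.boxPoints(r); print(n,r,(m>0).sum())
    e=[(b[0]+b[1])/2,(b[2]+b[3])/2] if np.linalg.norm(b[0]-b[1])<np.linalg.norm(b[1]-b[2]) else [(b[1]+b[2])/2,(b[3]+b[0])/2]
    mk[n+'e']=sorted(e,key=lambda q:q[1 if n=='top' else 0])
print('key centre tri',tri(mk['top'][0],mk['side'][0]))
P=plane('top',mk['tope'],.196);print('ends at z=.196',P, 'len',np.linalg.norm(P[0]-P[1]),'yaw',np.degrees(np.arctan2(*(P[1]-P[0])[[1,0]])),P.mean(0))
b=cv2.boxPoints(mk['top'])
for z in(.183,.196):print(plane('top',[mk['top'][0]],z))
# rims
for nm,ran,roi,n,im in (('red',[(0,120,60),(8,255,255)],(205,145,260,195),'top',T),('red',[(0,120,60),(8,255,255)],(240,255,305,335),'side',S),('blue',[(105,120,60),(120,255,255)],(365,160,415,210),'top',T)):
    m=mask(im,*ran,roi)
    m=cv2.morphologyEx(m,cv2.MORPH_OPEN,np.ones((5,5)))
    c=max(cv2.findContours(m,0,1)[0],key=cv2.contourArea)
    hu=cv2.convexHull(c)[:,0]+0.
    Q=plane(n,hu,.13); ce,r=circ(Q)
    for _ in range(3):
        d=np.linalg.norm(Q[:,:2]-ce,axis=1)-r; Q=Q[abs(d)<.004]; ce,r=circ(Q)
    print(nm,n,ce,r,len(Q),len(hu))
cr=np.hstack([cv2.resize(T[100:240,190:290],None,fx=4,fy=4,interpolation=2),cv2.resize(T[100:240,290:390],None,fx=4,fy=4,interpolation=2)])
cv2.imwrite('pics/c1.png',cr[:,:,::-1])
cv2.imwrite('pics/c2.png',cv2.resize(S[145:360,175:360],None,fx=2.7,fy=2.7,interpolation=2)[:,:,::-1])
E
```

```text
top ((316.5824279785156, 190.95660400390625), (47.87874221801758, 7.8711161613464355), 62.241458892822266) 370
side ((324.38238525390625, 178.52940368652344), (15.279744148254395, 56.26826477050781), 75.96376037597656) 848
key centre tri (array([ 0.51600705, -0.00858856,  0.18510463]), np.float64(0.0011738039842288152))
ends at z=.196 [[ 0.55994897  0.01486968  0.196     ]
 [ 0.47206271 -0.03143813  0.196     ]] len 0.09933986034337816 yaw -152.2149840390922 [ 0.51600584 -0.00828423  0.196     ]
[[ 0.51672631 -0.00858034  0.183     ]]
[[ 0.51590381 -0.00833869  0.196     ]]
red top [0.57437951 0.17776955] 0.0409728864157121 19 20
red side [0.56410201 0.19339655] 0.055172354621463054 12 26
blue top [ 0.53757347 -0.17307667] 0.041182018948520555 17 18
```

View pics/c1.png

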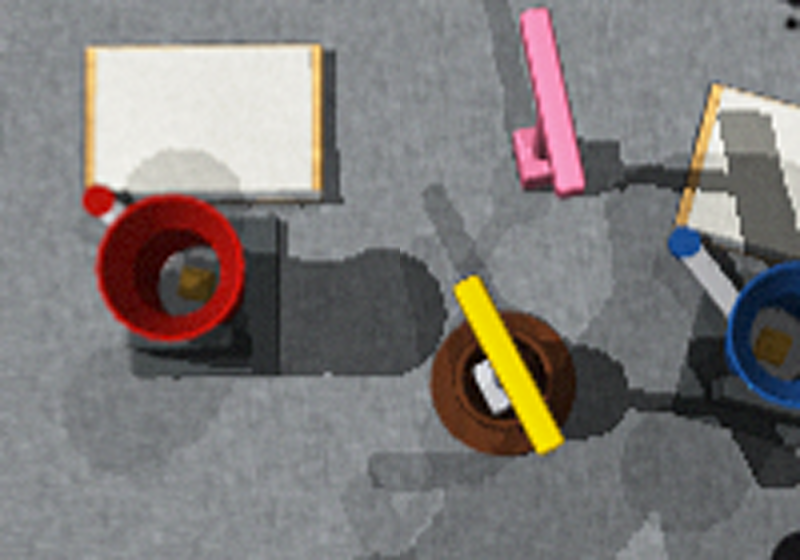

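View pics/c2.png

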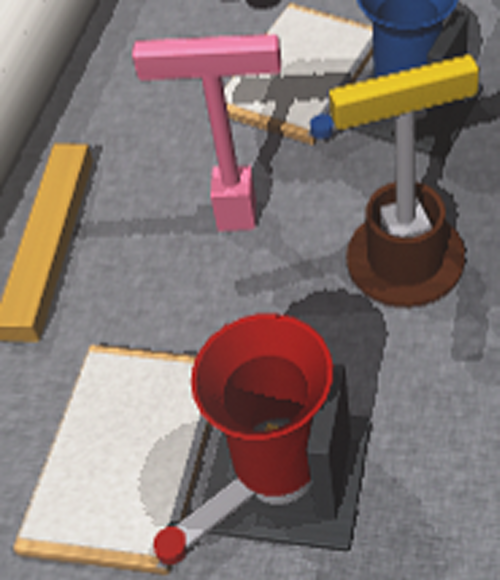

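Run:
```python
from h import *
s=sensors.sense(); M=R.from_quat(s['tool_rot']).as_matrix(); print(M.round(3)); print('z yaw',np.degrees(np.arctan2(M[1,2],M[0,2])),np.degrees(s['qpos']))
T=cv2.imread('pics/top0.png')[:,:,::-1].copy();S=cv2.imread('pics/side0.png')[:,:,::-1].copy()
# board corners from top crop (4x, offset 190,100)
m=mask(T,(0,0,190),(179,60,255),(205,105,275,150)); r=cv2.minAreaRect(cv2.findNonZero(m)); b=cv2.boxPoints(r); Q=plane('top',b,.008); print(b,Q.round(4))
for i in range(4):
    d=Q[(i+1)%4]-Q[i]; print(np.linalg.norm(d),np.degrees(np.arctan2(d[1],d[0])))
# side: paper edges
c=np.array([.5744,.1778]); a=np.linspace(0,2*np.pi,60)
for n,im in(('top',T),('side',S)):
    for z,rad in((.13,.042),(.108,.025)):
        for u in proj(n,np.c_[c[0]+rad*np.cos(a),c[1]+rad*np.sin(a),a*0+z]): im[int(round(u[1])),int(round(u[0]))]=(0,255,0)
# stem + socket tops, red button
k=np.array([.516,-.0084]);
for n,im in(('top',T),('side',S)):
    for z in(.045,.06): 
        u=proj(n,[[*k,z]])[0]; im[int(u[1]),int(u[0])]=(255,0,255)
    u=proj(n,[[*c,.06]])[0]; im[int(u[1]),int(u[0])]=(0,255,255)
    print(n,proj(n,[[*c,.06],[*c,.13]]))
m=mask(T,(0,120,60),(8,255,255),(205,145,218,155)); 
B=plane('top',[[190+98/4,100+200/4]],.03)[0]; d=B[:2]-c; print('button',B,np.linalg.norm(d),np.degrees(np.arctan2(d[1],d[0])))
st=plane('top',[[190+195/4,100+283/4]],.06); print('stem tip',st)
cv2.imwrite('pics/c3.png',np.hstack([cv2.resize(T[130:220,200:340],None,fx=3,fy=3,interpolation=0),cv2.resize(S[250:340,230:320],None,fx=3,fy=3,interpolation=0)])[:,:,::-1])
```

```text
[[-0.     0.967  0.256]
 [ 0.001  0.256 -0.967]
 [-1.     0.    -0.001]]
z yaw -75.16947697349582 [-8.06412493e+01  2.83103827e+01  7.71243006e+01  2.19831420e-03
  7.46281316e+01 -5.47235185e+00]
[[214. 147.]
 [214. 111.]
 [267. 111.]
 [267. 147.]] [[0.6384 0.2473 0.008 ]
 [0.7308 0.2491 0.008 ]
 [0.7312 0.1145 0.008 ]
 [0.6388 0.1136 0.008 ]]
0.09237503589958061 1.0912015451915762
0.13459578616971637 -89.81612778664588
0.09243241968205174 -179.44175386288973
0.13373697817095068 90.15517094403793
top [[237.780282   169.9828902 ]
 [232.57569702 166.46045213]]
side [[275.17584019 304.0339017 ]
 [271.01916641 282.45951589]]
button [0.62728911 0.24099975 0.03      ] 0.08241034853957527 50.07550855744865
stem tip [[0.57256042 0.17545758 0.06      ]]
```

View pics/c3.png

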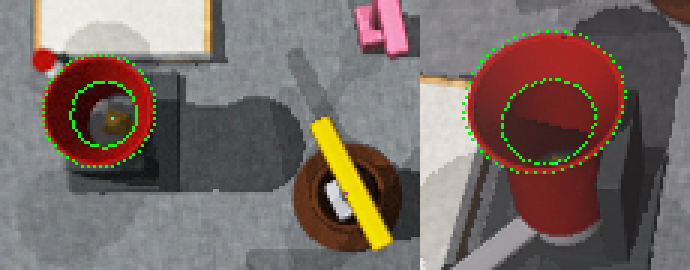

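Candidates for the key: the yellow bar on the pot, top (317,191) / side (324,179). Others are the flat yellow lath, top (306,86), and two pink Ts, top (327,125) and (311,252). The one on the pot with a grey rod is the key, and the crop confirms it. Red clamp axis is about (0.574, 0.178), with yaw about 0, and both views agree on the rim.

```bash
python3 -m crank '[0.6,1.0,0.4,0.072,1, 0.6,1.0,0.4,0.072,1, 0.6,1.0,0.4,0.072,1, 0.6,1.0,0.4,0.072,1, 0.6,1.0,0.4,0.072,1, 0.6,1.0,0.4,0.072,1]' 40
python3 -m crank '[0.6,1.0,0,0,1, 0.6,1.0,0,0,1, 0.6,1.0,0,0,1, 0.6,1.0,0,0,1, 0.6,1.0,0,0,1]'
python3 -m crank '[0.58,0.978,0,0,1, 0.58,0.978,0,0,1, 0.58,0.978,0,0,1, 0.58,0.978,0,0,1, 0.58,0.978,0,0,1, 0.58,0.978,0,0,1, 0.58,0.978,0,0,1, 0.58,0.978,0,0,1]'
python3 - <<'E'
from h import *
s=sensors.sense(); M=R.from_quat(s['tool_rot']).as_matrix(); print('z yaw',np.degrees(np.arctan2(M[1,2],M[0,2])),s['tool_pos'])
E
```

```text
clock: 0.7
tool_pos: [0.2821, -0.4008, 0.2738]
tool_rot: [0.364, 0.605, -0.364, 0.607]
ft_force: [-0.7, 0.3, -0.1]
width: 0.0854
clock: 1.2
tool_pos: [0.4007, -0.2018, 0.2718]
tool_rot: [0.365, 0.606, -0.365, 0.605]
ft_force: [-1.1, -0.4, -0.3]
width: 0.0852
clock: 2.0
tool_pos: [0.5155, -0.0094, 0.2718]
tool_rot: [0.365, 0.605, -0.366, 0.605]
ft_force: [-0.3, -0.5, 0.8]
width: 0.0852
z yaw -62.255042589433096 [ 0.51553084 -0.00940764  0.27176774]
```

```bash
python3 -m crank '[0.002,0.004,-0.2,0,1, 0.002,0.004,-0.35,0,1, 0.002,0.004,-0.45,0,1, 0.002,0.004,-0.53,0,1, 0.002,0.004,-0.53,0,1, 0.002,0.004,-0.53,0,1]' 40
python3 -m crank '[0,0,0,0,-0.5, 0,0,0,0,-1, 0,0,0,0,-1, 0,0,0,0,-1, 0,0,0,0,-1, 0,0,0,0,-1, 0,0,0,0,-1, 0,0,0,0,-1]' 60
python3 - <<'E'
from h import *
im=vision.get_image('side'); cv2.imwrite('pics/s1.png',cv2.resize(im[100:340,160:560],None,fx=2,fy=2)[:,:,::-1])
E
```

```text
clock: 2.6
tool_pos: [0.5163, -0.0086, 0.1665]
tool_rot: [0.366, 0.605, -0.366, 0.605]
ft_force: [0.0, -0.2, 1.3]
width: 0.0855
clock: 3.4
tool_pos: [0.5163, -0.0078, 0.1659]
tool_rot: [0.365, 0.605, -0.365, 0.605]
ft_force: [-0.1, -0.8, -0.2]
width: 0.0002
```

View pics/s1.png

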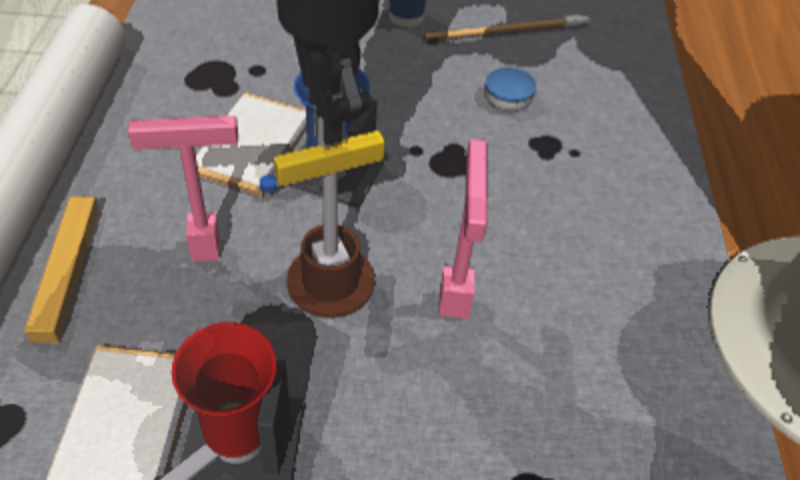

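Run:
```python
from h import *
s=sensors.sense(); print(s['tool_pos'],s['width'],s['ft_force'],R.from_quat(s['tool_rot']).as_matrix().round(3).tolist())
p=s['tool_pos']
for n in('side','top'): print(n,proj(n,[p,p+[0,0,.05],p+[0,0,.15],[.516,-.0085,.184],[.516,-.0085,.06]]))
for n in('side','top'):
    im=vision.get_image(n); u=proj(n,[p])[0].astype(int)
    cv2.circle(im,tuple(int(v) for v in u),1,(0,255,0),-1)
    cv2.imwrite(f'pics/z_{n}.png',cv2.resize(im[90:250,220:420],None,fx=4,fy=3.75)[:,:,::-1])
```

```text
[ 0.51635172 -0.00778557  0.16596655] 0.00018855362633692034 [-0.01123031 -1.06801612 -0.5285802 ] [[-0.0, 0.885, 0.466], [0.0, 0.466, -0.885], [-1.0, -0.0, -0.0]]
side [[323.85190664 186.34149072]
 [323.70373946 165.99130935]
 [323.35687647 117.98461613]
 [324.05240794 178.98152659]
 [324.34651726 223.07557026]]
top [[316.06315889 191.63193941]
 [316.49340431 190.11323377]
 [317.52291211 186.47929531]
 [316.55273135 191.27159462]
 [315.58940407 194.50572224]]
```

View pics/z_side.png

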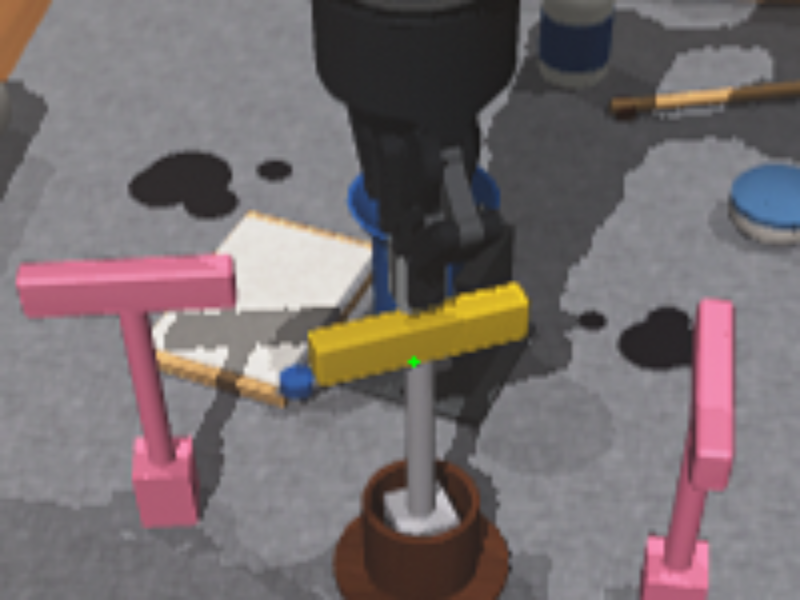

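View pics/z_top.png

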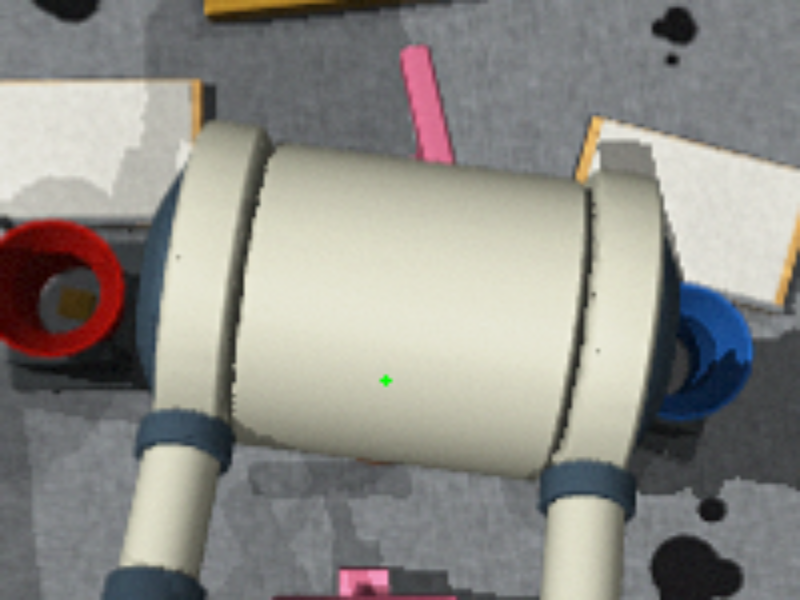

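Run:
```python
from h import *
im=vision.get_image('side')
c=im[100:200,280:380]; c=np.clip(255*(c/255.)**0.5,0,255).astype(np.uint8)
cv2.imwrite('pics/z2.png',cv2.resize(c,None,fx=6,fy=6,interpolation=cv2.INTER_CUBIC)[:,:,::-1])
```

```text
(no output)
```

View pics/z2.png

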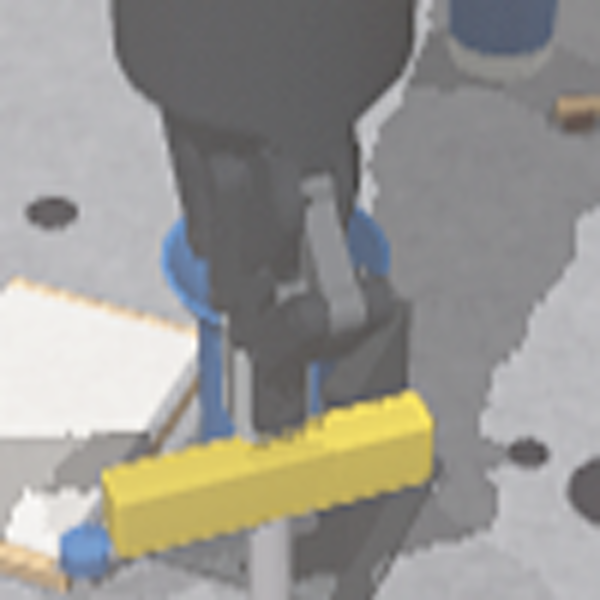

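```bash
python3 -m crank '[0,0,0,0,0, 0,0,0,0,0, 0,0,0,0,0, 0,0,0,0,0, 0,0,0,0,0, 0,0,0,0,0]' 40
python3 - <<'E'
from h import *
im=vision.get_image('side')
c=im[100:200,280:380]; c=np.clip(255*(c/255.)**0.5,0,255).astype(np.uint8)
cv2.imwrite('pics/z3.png',cv2.resize(c,None,fx=6,fy=6,interpolation=cv2.INTER_CUBIC)[:,:,::-1])
E
```

```text
clock: 4.2
tool_pos: [0.5163, -0.0078, 0.166]
tool_rot: [0.365, 0.605, -0.365, 0.605]
ft_force: [0.4, -0.9, 0.1]
width: 0.0427
```

View pics/z3.png

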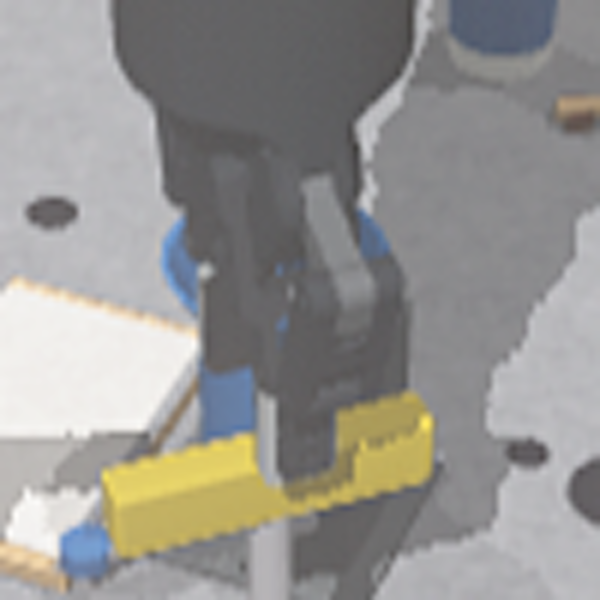

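Run:
```python
from h import *
p=sensors.sense()['tool_pos']; z=np.array([.466,-.885,0]); y=np.array([.885,.466,0])
for nm,s in(('near',-1),('far',1)):
  for dz in (.004,.03,.04):
    q=p+s*z*.024+[0,0,dz]; print(nm,dz,(proj('side',[q-y*.011,q+y*.011])-[280,100])*6)
# seen tips: near (300,480), far (225,370): solve heights assuming xy
for nm,s,u in(('near',-1,(300,480)),('far',1,(225,370))):
  for zz in(.166,.18,.2,.21,.22): print(nm,zz,plane('side',[np.array(u)/6+[280,100]],zz)[0][:2]-p[:2])
```

```text
near 0.004 [[325.87196064 554.23641145]
 [255.47102719 572.97313559]]
near 0.03 [[327.14297347 491.85743178]
 [254.79254922 510.69129994]]
near 0.04 [[327.65144826 466.93744329]
 [254.52167709 485.80414043]]
far 0.004 [[270.37761958 447.70389378]
 [202.64433977 464.96124809]]
far 0.03 [[270.12925468 385.23260705]
 [200.590874   402.54353578]]
far 0.04 [[270.03053435 360.31466575]
 [199.77153481 377.64145005]]
near 0.166 [-0.00889655 -0.01757299]
near 0.18 [-0.01062539 -0.00358272]
near 0.2 [-0.01309516  0.01640338]
near 0.21 [-0.01433004  0.02639642]
near 0.22 [-0.01556493  0.03638947]
far 0.166 [ 0.02132795 -0.06392469]
far 0.18 [ 0.01877859 -0.04867609]
far 0.2 [ 0.01513665 -0.02689237]
far 0.21 [ 0.01331568 -0.01600052]
far 0.22 [ 0.01149471 -0.00510866]
```

The picture shows both fingertips around z ≈ 0.20, roughly 35 mm higher than `tool_pos` implies, so the gripper shut above the bar. I'll go by the image: open, lower a little, and check force and view.

```bash
python3 -m crank '[0,0,0,0,1, 0,0,0,0,1, 0,0,0,0,1, 0,0,0,0,1, 0,0,0,0,1, 0,0,-0.05,0,1, 0,0,-0.1,0,1, 0,0,-0.15,0,1, 0,0,-0.15,0,1]' 40
python3 - <<'E'
from h import *
im=vision.get_image('side')
c=im[100:200,280:380]; c=np.clip(255*(c/255.)**0.5,0,255).astype(np.uint8)
cv2.imwrite('pics/z4.png',cv2.resize(c,None,fx=6,fy=6,interpolation=cv2.INTER_CUBIC)[:,:,::-1])
E
```

```text
clock: 5.15
tool_pos: [0.5153, -0.0077, 0.1342]
tool_rot: [0.365, 0.606, -0.366, 0.604]
ft_force: [-0.3, -0.1, 0.3]
width: 0.0853
```

View pics/z4.png

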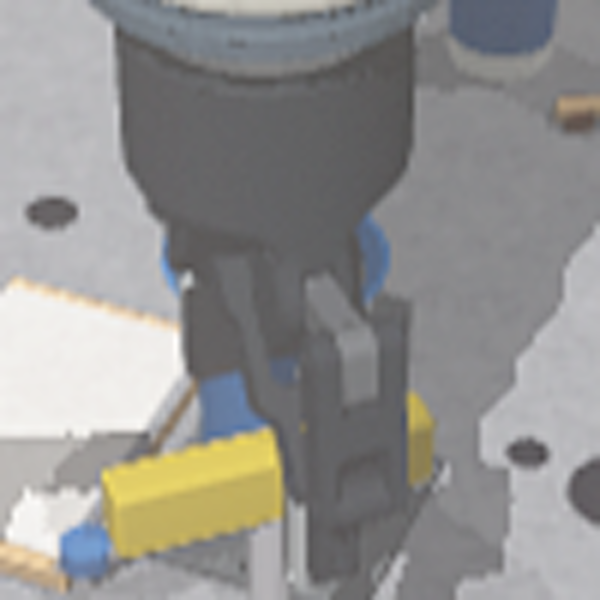

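Run:
```python
from h import *
p=sensors.sense()['tool_pos']; z=np.array([.466,-.885,0])
for nm,s,u in(('near',-1,(335,578)),('far',1,(213,374))):
  for w in (.043,.05):
   q=p+s*z*w
   for zz in np.arange(.13,.21,.01):
    v=(proj('side',[[q[0],q[1],zz]])[0]-[280,100])*6
    if abs(v[1]-u[1])<18: print(nm,w,zz,v)
```

```text
near 0.043 0.18000000000000005 [316.14853145 585.47811406]
near 0.043 0.19000000000000006 [316.53934069 561.4500341 ]
near 0.05 0.19000000000000006 [325.35849844 578.5500226 ]
far 0.043 0.19000000000000006 [217.20270017 368.81107011]
far 0.05 0.18000000000000005 [210.47128906 378.52085615]
```

```bash
python3 -m crank '[0,0,-0.04,0,1, 0,0,-0.04,0,0, 0,0,-0.04,0,-1, 0,0,-0.04,0,-1, 0,0,-0.04,0,-1, 0,0,-0.04,0,-1, 0,0,-0.04,0,-1, 0,0,-0.04,0,-1]' 60
python3 - <<'E'
from h import *
im=vision.get_image('side')
c=im[100:200,280:380]; c=np.clip(255*(c/255.)**0.5,0,255).astype(np.uint8)
cv2.imwrite('pics/z5.png',cv2.resize(c,None,fx=6,fy=6,interpolation=cv2.INTER_CUBIC)[:,:,::-1])
E
```

```text
clock: 6.0
tool_pos: [0.5167, -0.0078, 0.1283]
tool_rot: [0.365, 0.605, -0.365, 0.606]
ft_force: [0.5, 0.4, 5.0]
width: 0.0151
```

View pics/z5.png

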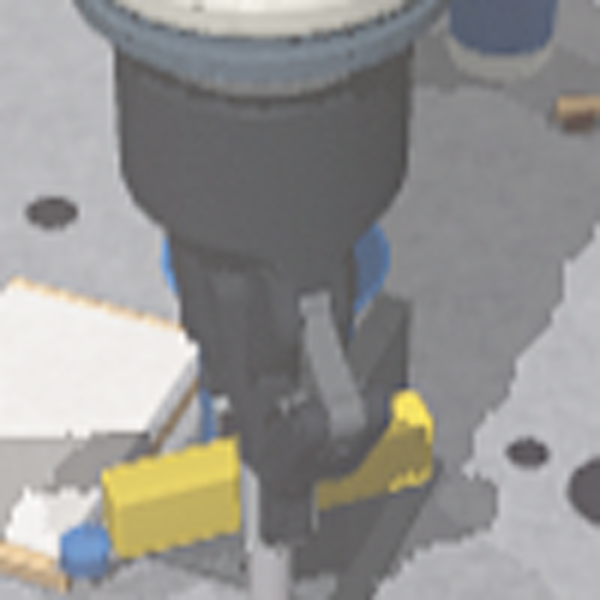

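```bash
python3 -m crank '[0,0,0.1,0,-1, 0,0,0.25,0,-1, 0,0,0.45,0,-1, 0,0,0.6,0,-1, 0,0,0.7,0,-1, 0,0,0.7,0,-1, 0,0,0.7,0,-1]' 80
python3 -m crank '[0.05,0.12,0,0.04,-1, 0.09,0.3,0,0.08,-1, 0.15,0.5,0,0.125,-1, 0.2,0.65,0,0.17,-1, 0.24,0.78,0,0.215,-1, 0.27,0.87,0,0.26,-1, 0.29,0.93,0,0.3,-1, 0.29,0.93,0,0.346,-1, 0.29,0.93,0,0.346,-1, 0.29,0.93,0,0.346,-1]'
python3 - <<'E'
from h import *
s=sensors.sense();M=R.from_quat(s['tool_rot']).as_matrix();print(s['tool_pos'],s['width'],np.degrees(np.arctan2(M[1,2],M[0,2])))
for n in('side','top'):
    im=vision.get_image(n); cv2.imwrite(f'pics/{n}6.png',im[:,:,::-1])
E
```

```text
clock: 6.75
tool_pos: [0.516, -0.0077, 0.2673]
tool_rot: [0.365, 0.606, -0.365, 0.605]
ft_force: [-0.1, -0.0, -3.7]
width: 0.0147
clock: 7.75
tool_pos: [0.5738, 0.1779, 0.2667]
tool_rot: [0.001, 0.708, -0.001, 0.706]
ft_force: [-0.1, 0.4, -1.6]
width: 0.0148
[0.57376452 0.17794374 0.2666716 ] 0.01482440475062967 -0.19800518366549466
```

View pics/side6.png

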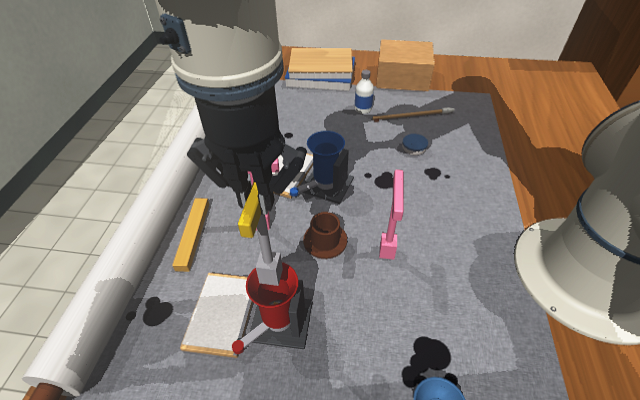

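View pics/top6.png

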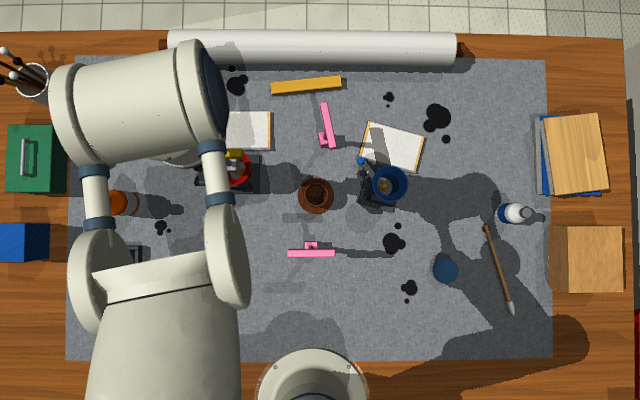

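Run:
```python
from h import *
im=cv2.imread('pics/side6.png')[:,:,::-1].copy(); o=np.array([200,150])
big=cv2.resize(im[150:350,200:340],None,fx=4,fy=3,interpolation=2) if 0 else cv2.resize(im[160:310,200:330],None,fx=4,fy=4,interpolation=2)
big=np.clip(255*(big/255.)**.6,0,255).astype(np.uint8)
c=[.5736,.1773]
def pt(P,col):
    for u in proj('side',P): cv2.circle(big,tuple(int(v) for v in ((u-[200,160])*4+2)),2,col,-1)
zb=.322
pt([[*c,zb-.0],[*c,zb-.013],[*c,zb-.08],[*c,zb-.139],[*c,zb-.175]],(0,255,0))
sq=np.array([[i,j] for i in(-1,1) for j in(-1,1)])*.015
pt([[c[0]+a,c[1]+b,zb-.139] for a,b in sq],(255,0,255)); pt([[c[0]+a,c[1]+b,zb-.175] for a,b in sq],(0,255,255))
pt([[c[0]+a*.008,c[1]+b*.05,zb+d*.013] for a in(-1,1) for b in(-1,1) for d in(-1,1)],(0,0,255))
cv2.imwrite('pics/c6.png',big[:,:,::-1])
```

```text
(no output)
```

View pics/c6.png

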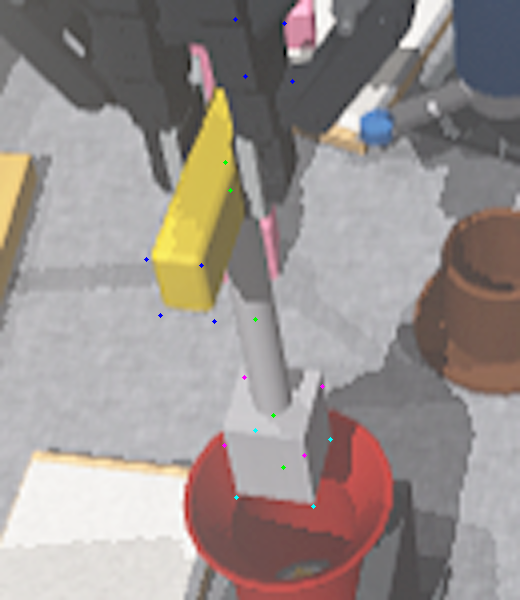

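```bash
python3 -m crank '[0.002,-0.002,-0.1,0,-1, 0.002,-0.002,-0.2,0,-1, 0.002,-0.002,-0.3,0,-1, 0.002,-0.002,-0.4,0,-1, 0.002,-0.002,-0.4,0,-1]' 80
python3 -m crank '[0,0,-0.03,0,-1, 0,0,-0.06,0,-1, 0,0,-0.09,0,-1, 0,0,-0.1,0,-1, 0,0,-0.1,0,-1]'
```

```text
clock: 8.35
tool_pos: [0.5731, 0.1772, 0.1855]
tool_rot: [0.0, 0.709, -0.001, 0.706]
ft_force: [-0.4, -0.3, -2.1]
width: 0.0149
clock: 8.85
tool_pos: [0.5749, 0.178, 0.1682]
tool_rot: [-0.0, 0.707, 0.0, 0.707]
ft_force: [-0.0, 1.6, -0.1]
width: 0.0149
```

```bash
python3 -m crank '[0,0,-0.03,0,-1, 0,0,-0.06,0,-1, 0,0,-0.08,0,-1, 0,0,-0.08,0,-1]'
python3 -m crank '[0,0,-0.01,0,-1, 0,0,-0.02,0,-1, 0,0,-0.02,0,-1]'
python3 - <<'E'
from h import *
for n in('side',):
    im=vision.get_image(n); b=cv2.resize(im[160:360,170:340],None,fx=4,fy=3,interpolation=2);cv2.imwrite(f'pics/{n}7.png',np.clip(255*(b/255.)**.6,0,255).astype(np.uint8)[:,:,::-1])
E
```

```text
clock: 9.25
tool_pos: [0.5744, 0.1781, 0.1513]
tool_rot: [-0.0, 0.707, 0.001, 0.707]
ft_force: [-0.7, 3.8, -5.5]
width: 0.0142
clock: 9.55
tool_pos: [0.5746, 0.1779, 0.1478]
tool_rot: [-0.0, 0.707, 0.0, 0.707]
ft_force: [-2.5, 5.4, -2.8]
width: 0.0147
```

View pics/side7.png

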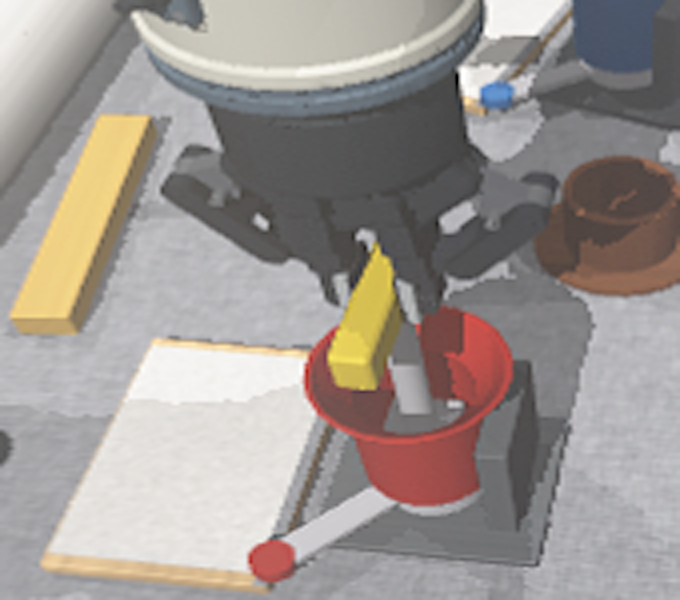

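```bash
python3 -m crank '[0,0,-0.01,0,-1, 0,0,-0.01,0,-1, 0,0,-0.01,0,-1]'
python3 - <<'E'
from h import *
s=sensors.sense();print(s['torque'],s['ft_force'])
E
```

```text
clock: 9.9
tool_pos: [0.5749, 0.178, 0.1465]
tool_rot: [-0.0, 0.707, 0.001, 0.707]
ft_force: [-3.4, 4.8, 6.5]
width: 0.0146
[ 1.46591929  1.00540041 -0.09006815] [-3.39131041  4.75077534  6.47794764]
```

```bash
python3 -m crank '[0,0,0,-0.03,-1, 0,0,0,-0.06,-1, 0,0,0,-0.1,-1, 0,0,0,-0.14,-1, 0,0,0,-0.18,-1, 0,0,0,-0.22,-1, 0,0,0,-0.26,-1, 0,0,0,-0.3,-1, 0,0,0,-0.33,-1, 0,0,0,-0.33,-1]'
python3 - <<'E'
from h import *
s=sensors.sense();print(s['torque'],s['ft_force'])
im=vision.get_image('side'); b=cv2.resize(im[160:360,170:340],None,fx=4,fy=3,interpolation=2);cv2.imwrite(f'pics/side8.png',np.clip(255*(b/255.)**.6,0,255).astype(np.uint8)[:,:,::-1])
E
```

```text
clock: 10.9
tool_pos: [0.5749, 0.1776, 0.1464]
tool_rot: [0.351, 0.614, -0.351, 0.614]
ft_force: [-3.6, 2.8, 5.0]
width: 0.0144
[ 0.65251124  0.91020685 -0.05765449] [-3.6425488   2.83298169  5.00320822]
```

View pics/side8.png

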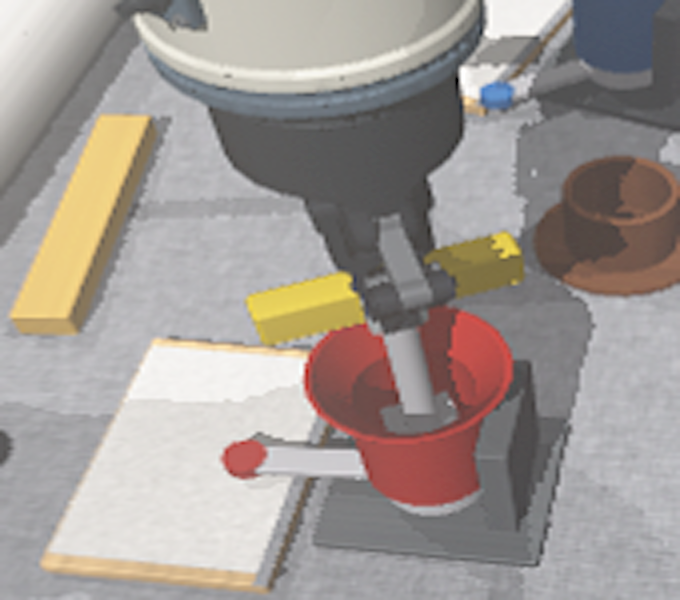

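```bash
python3 -m crank '[0,0,0,-0.03,-1, 0,0,0,-0.06,-1, 0,0,0,-0.08,-1, 0,0,0,-0.08,-1]'
python3 - <<'E'
from h import *
s=sensors.sense();print(s['torque'],s['ft_force'])
im=vision.get_image('side'); cv2.imwrite('pics/side9raw.png',im[:,:,::-1]); b=cv2.resize(im[160:360,170:340],None,fx=4,fy=3,interpolation=2);cv2.imwrite(f'pics/side9.png',np.clip(255*(b/255.)**.6,0,255).astype(np.uint8)[:,:,::-1])
M=R.from_quat(s['tool_rot']).as_matrix();print(np.degrees(np.arctan2(M[1,2],M[0,2])))
m=mask(im,(0,130,60),(8,255,255),(215,310,240,335)); u=cv2.findNonZero(m).mean(0)[0]
B=plane('side',[u],.03)[0]; d=B[:2]-[.5744,.1777]; print(u,B,np.linalg.norm(d),np.degrees(np.arctan2(d[1],d[0])))
b0=cv2.imread('pics/side0.png')[:,:,::-1].copy(); m=mask(b0,(0,130,60),(8,255,255),(228,338,246,356)); u=cv2.findNonZero(m).mean(0)[0]
B=plane('side',[u],.03)[0]; d=B[:2]-[.5744,.1777]; print(u,B,np.linalg.norm(d),np.degrees(np.arctan2(d[1],d[0])))
E
```

```text
clock: 11.35
tool_pos: [0.5751, 0.178, 0.1465]
tool_rot: [0.425, 0.565, -0.425, 0.565]
ft_force: [-2.2, 6.1, 5.1]
width: 0.0146
[ 1.49748831  0.71552562 -0.02303141] [-2.2445643   6.10605581  5.10090975]
-73.87587416786278
[230.93023256 312.02325581] [0.65448744 0.18859975 0.03      ] 0.08082575491638323 7.750229029581637
[237.47244094 346.53543307] [0.62545919 0.24602682 0.03      ] 0.08529709901037043 53.23001733567616
```

View pics/side9.png

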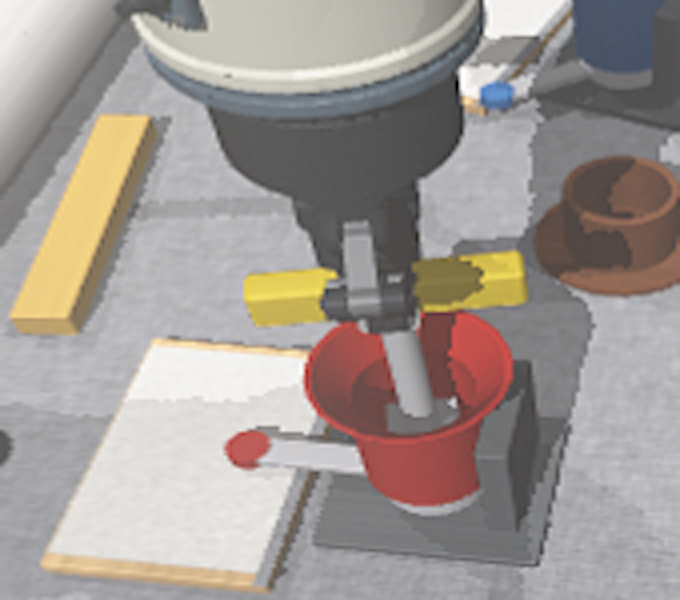

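```bash
python3 -m crank '[0,0,0,-0.02,-1, 0,0,0,-0.04,-1, 0,0,0,-0.04,-1]'
python3 - <<'E'
from h import *
s=sensors.sense();print(s['torque'],s['ft_force'])
im=vision.get_image('side'); cv2.imwrite('pics/side10raw.png',im[:,:,::-1])
M=R.from_quat(s['tool_rot']).as_matrix();print(np.degrees(np.arctan2(M[1,2],M[0,2])))
for f,roi in(('side10raw',(215,295,246,335)),('side9raw',(215,295,246,335)),('side0',(228,338,246,356))):
  b=cv2.imread(f'pics/{f}.png')[:,:,::-1].copy(); m=mask(b,(0,130,60),(8,255,255),roi); u=cv2.findNonZero(m).mean(0)[0]
  B=plane('side',[u],.03)[0]; d=B[:2]-[.5744,.1777]; print(f,u,np.linalg.norm(d),np.degrees(np.arctan2(d[1],d[0])))
E
```

```text
clock: 11.7
tool_pos: [0.5751, 0.178, 0.1465]
tool_rot: [0.46, 0.537, -0.459, 0.538]
ft_force: [-2.9, 5.0, 3.3]
width: 0.0148
[1.52193689 0.67154744 0.62667214] [-2.94704626  5.02795004  3.30000953]
-81.03236639097395
side10raw [231.44329897 309.05154639] 0.08104783879860103 3.773617110736017
side9raw [231.3814433  309.11340206] 0.08112975029039464 3.8612402002090174
side0 [237.47244094 346.53543307] 0.08529709901037043 53.23001733567616
```

```bash
python3 -m crank '[0,0,0,0.02,-1, 0,0,0,0.02,-1, 0,0,0,0.02,-0.5, 0,0,0,0.02,0, 0,0,0,0.02,0.5, 0,0,0,0.02,1, 0,0,0,0.02,1, 0,0,0,0.02,1, 0,0,0,0.02,1, 0,0,0,0.02,1]' 20
python3 -m crank '[0,0,0.05,0,1, 0,0,0.15,0,1, 0,0,0.3,0,1, 0,0,0.5,0,1, 0,0,0.7,0,1, 0,0,0.8,0,1, 0,0,0.8,0,1]'
python3 -m crank '[0,-0.2,0,0,1, 0,-0.4,0,0,1, 0,-0.6,0,0,1, 0,-0.8,0,0,1, 0,-1,0,0,1, 0,-1,0,0,1]'
python3 -m crank '[0,-0.2,0,0,1, 0,-0.4,0,0,1, 0,-0.6,0,0,1, 0,-0.8,0,0,1, 0,-1,0,0,1, 0,-1,0,0,1, 0,-1,0,0,1]'
python3 - <<'E'
from h import *
T=vision.get_image('top');S=vision.get_image('side')
cv2.imwrite('pics/top11.png',T[:,:,::-1]);cv2.imwrite('pics/side11.png',S[:,:,::-1])
cv2.imwrite('pics/c11.png',np.hstack([cv2.resize(T[90:210,180:290],None,fx=4,fy=4,interpolation=2)[:480],cv2.resize(S[215:355,180:270+20],None,fx=3.2,fy=3.43,interpolation=2)[:480]])[:,:,::-1])
E
```

```text
clock: 12.75
tool_pos: [0.5748, 0.1778, 0.146]
tool_rot: [0.442, 0.552, -0.442, 0.552]
ft_force: [0.8, -0.0, -0.8]
width: 0.0855
clock: 13.45
tool_pos: [0.5761, 0.1781, 0.3102]
tool_rot: [0.443, 0.551, -0.44, 0.554]
ft_force: [0.0, -0.6, -0.1]
width: 0.0853
clock: 14.05
tool_pos: [0.5743, -0.0263, 0.3056]
tool_rot: [0.442, 0.551, -0.443, 0.551]
ft_force: [1.0, 0.4, -0.5]
width: 0.0854
clock: 14.75
tool_pos: [0.5745, -0.2223, 0.3054]
tool_rot: [0.442, 0.552, -0.442, 0.551]
ft_force: [0.0, 1.0, -1.0]
width: 0.0855
```

View pics/c11.png

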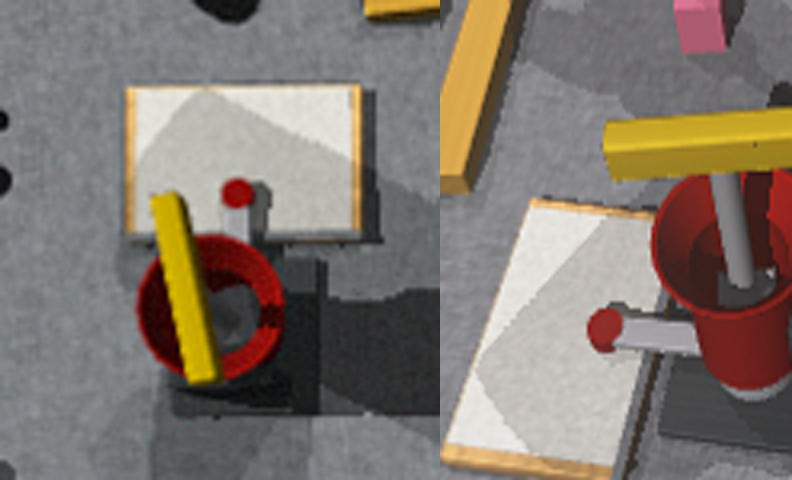

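View pics/side11.png

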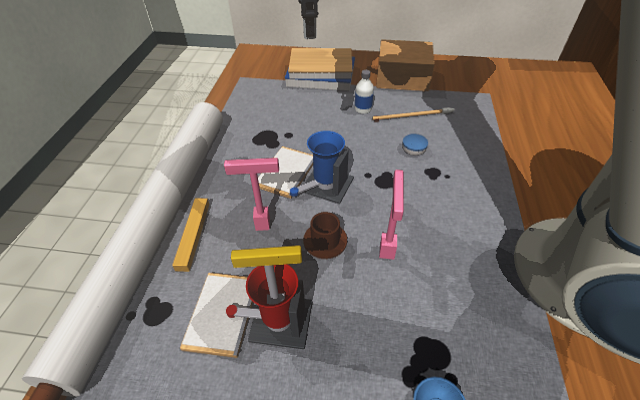

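Run:
```python
from h import *
T=cv2.imread('pics/top11.png')[:,:,::-1].copy();S=cv2.imread('pics/side11.png')[:,:,::-1].copy()
c={}
for n,im,roi in(('top',T,(212,133,240,190)),('side',S,(225,240,308,270))):
    m=mask(im,(22,130,60),(34,255,255),roi); r=cv2.minAreaRect(cv2.findNonZero(m)); c[n]=r[0]; print(n,r,(m>0).sum())
P,e=tri(c['top'],c['side']); print('key',P,e,'off',np.linalg.norm(P[:2]-[.5744,.1777]))
def but(T,rt,S,rs):
    u=[cv2.findNonZero(mask(i,(0,130,60),(8,255,255),r)).mean(0)[0] for i,r in((T,rt),(S,rs))]
    P,e=tri(*u); d=P[:2]-[.5744,.1777]; print(u,P,e,np.linalg.norm(d),np.degrees(np.arctan2(d[1],d[0])))
but(T,(234,133,246,143),S,(222,302,239,320))
T0=cv2.imread('pics/top0.png')[:,:,::-1].copy();S0=cv2.imread('pics/side0.png')[:,:,::-1].copy()
but(T0,(208,145,217,155),S0,(230,339,246,356))
```

```text
top ((225.94129943847656, 161.73159790039062), (48.478668212890625, 8.975269317626953), 77.6609115600586) 413
side ((265.981689453125, 256.23004150390625), (17.975683212280273, 70.17787170410156), 86.12147521972656) 1226
key [0.57474901 0.17836377 0.20304542] 0.0011961452561374088 off 0.0007499315106479942
[array([239.13043478, 137.95652174]), array([230.97029703, 310.36633663])] [0.6585503  0.18179012 0.02180093] 0.0010407632713668057 0.08424964349273646 2.782669611984123
[array([213.53658537, 149.58536585]), array([237.47244094, 346.53543307])] [0.62800913 0.24427072 0.0249609 ] 0.0022519233680703193 0.08547279984956714 51.155643781331094
```

Run:
```python
from h import *
T=cv2.imread('pics/top11.png')[:,:,::-1].copy();S=cv2.imread('pics/side11.png')[:,:,::-1].copy();T0=cv2.imread('pics/top0.png')[:,:,::-1].copy();S0=cv2.imread('pics/side0.png')[:,:,::-1].copy()
def bar(T,roi,z):
    m=mask(T,(22,130,60),(34,255,255),roi); r=cv2.minAreaRect(cv2.findNonZero(m)); b=cv2.boxPoints(r)
    e=[(b[0]+b[1])/2,(b[2]+b[3])/2] if np.linalg.norm(b[0]-b[1])<np.linalg.norm(b[1]-b[2]) else [(b[1]+b[2])/2,(b[3]+b[0])/2]
    Q=plane('top',e,z); d=Q[1]-Q[0]; print('bar yaw',np.degrees(np.arctan2(d[1],d[0])),np.linalg.norm(d))
bar(T0,(290,150,345,225),.196); bar(T,(212,133,240,190),.214)
# blue
def cen(im,r,lo=(100,130,50),hi=(120,255,255)): return cv2.findNonZero(mask(im,lo,hi,r)).mean(0)[0]
cb=np.array([.5376,-.1731])
u=cen(T0,(355,154,367,167)); v=cen(S0,(288,184,298,198)); P,e=tri(u,v); d=P[:2]-cb; print('blue btn',u,v,P,e,np.linalg.norm(d),np.degrees(np.arctan2(d[1],d[0])))
# board corners full incl. wood edges, by 8x crop
cv2.imwrite('pics/bb.png',np.hstack([cv2.resize(T[105:180,350:430],None,fx=5,fy=5,interpolation=2),cv2.resize(T0[105:180,200:280],None,fx=5,fy=5,interpolation=2)])[:,:,::-1])
cv2.imwrite('pics/st.png',np.hstack([cv2.resize(i,None,fx=12,fy=12,interpolation=2) for i in(T0[158:186,220:250],T0[170:198,373:403])])[:,:,::-1])
```

```text
bar yaw -152.49936439551038 0.0993321194634951
bar yaw -166.90851349843527 0.09945527615864275
blue btn [360.58333333 160.27083333] [293.58823529 191.19607843] [ 0.60347777 -0.12155144  0.02258027] 0.0010022424750777414 0.08364887472952279 38.04275062303928
```

View pics/bb.png

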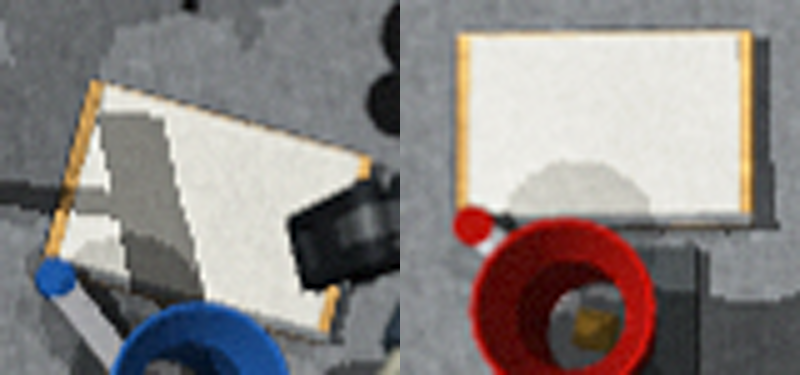

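View pics/st.png

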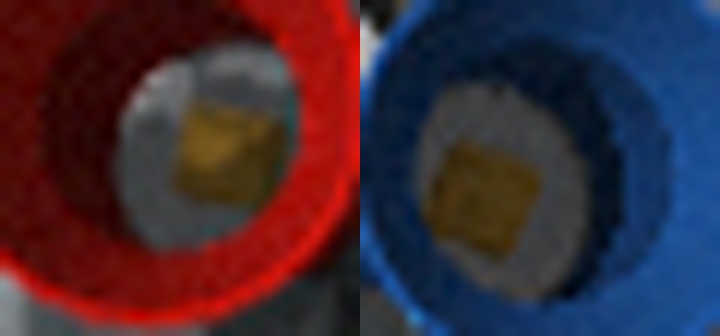

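Run:
```python
from h import *
for f in('side7','side8','side9'):
    b=cv2.imread(f'pics/{f}.png')[:,:,::-1].copy()
    m=mask(b,(0,110,60),(8,255,255),(200,420,310,600)); u=cv2.findNonZero(m).mean(0)[0]/[4,3]+[170-.4,160-.35]
    B=plane('side',[u],.0235)[0]; d=B[:2]-[.5744,.1777]; print(f,u,np.linalg.norm(d),np.degrees(np.arctan2(d[1],d[0])))
T=cv2.imread('pics/top11.png')[:,:,::-1].copy()
cv2.imwrite('pics/k.png',cv2.resize(T[100:205,195:285],None,fx=7,fy=5.7,interpolation=2)[:,:,::-1])
S=cv2.imread('pics/side11.png')[:,:,::-1].copy()
cv2.imwrite('pics/k2.png',np.clip(255*(cv2.resize(S[235:345,215:325],None,fx=5.4,fy=5.4,interpolation=2)/255.)**.6,0,255).astype(np.uint8)[:,:,::-1])
```

```text
side7 [237.43895921 346.43973277] 0.08443184443846047 51.140767437337
side8 [230.43489305 312.20852644] 0.08337739330302722 5.752910368168843
side9 [231.23284133 308.92644526] 0.08345344169561315 1.436929088469061
```

View pics/k.png

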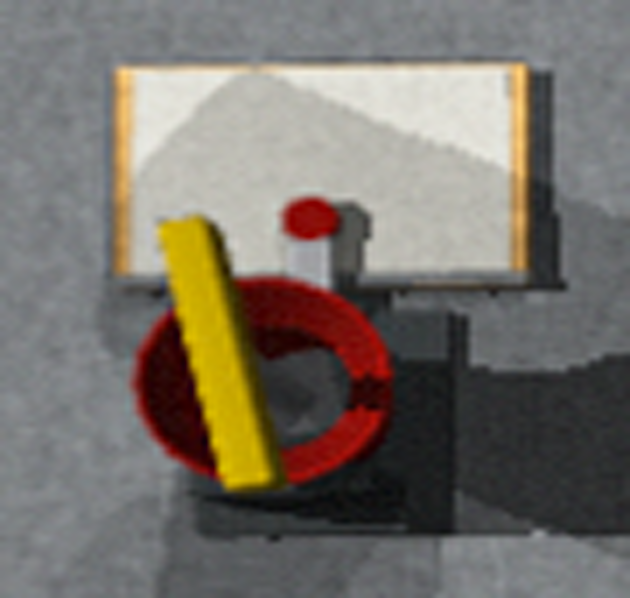

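View pics/k2.png

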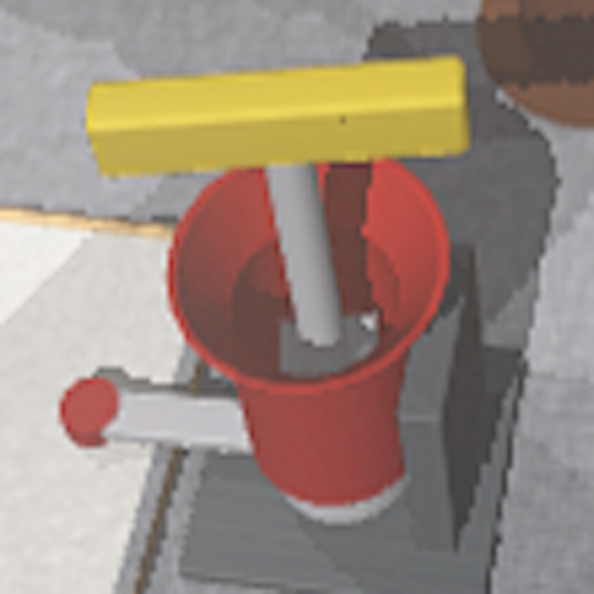

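Run:
```python
from bench import ticket,sensors
s=sensors.sense(); print(s['clock'],s['ft_force'],s['width'])
print(ticket.close_job())
```

```text
14.85 [-0.05905234  0.31975217  0.04795948] 0.08547055665465281
the job is handed in; nothing more can be done
None
```

I took the yellow T-key from its pot, lowered it onto the red clamp's stem and turned it clockwise to the stop. I then let go, moved the arm away and handed the job in at 14.85 s. No verdict is reported.

**What went wrong:** the first grasp closed on nothing. In the pictures the fingertips stood about 35 mm higher than `tool_pos` implied. I went by the pictures, lowered further and gripped the bar at an opening of 15 mm. The reason for the height difference is not known.

**Last checks:**
- **Key position:** the handle centre is at about (0.575, 0.178, 0.203), under 1 mm from the shaft axis by my measurement. It looks upright, though I did not measure its lean separately.
- **Stop reached:** on the last 7 degrees of turning the moment rose from about 0 to 0.63 N m while the red button did not move. The arm now lies over the board.
- **Blue clamp and robot:** the blue clamp looks unmoved. The fingers are open and the wrist force is about 0.

**What disagreed:** the red button turned only about 48–50 degrees between pictures, not the full 60. I put this down to the stem starting about 10 degrees turned, as its square looked in the first picture. The key's final yaw (about 77 degrees turned, less 14 of play) also puts the stem near its stop. I could not read the joint directly, and the 0.85 rad limit is about 49 degrees, so this is an inference.

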